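# Lower and lock the ratchet hold-down arm on a glued workpiece

## Task

The raised arm of the ratchet hold-down clamp must come down on the freshly glued workpiece. With your fingertips only, press the red rear end of the rocking pawl fully down so that its nose comes free, push the arm down by its red handle until its rubber pad rests on the dark block, then press the green front end of the pawl fully down so that its nose drops between the teeth and locks the arm. Do not pick up, lift or carry anything, do not swing the arm higher, and leave the workpiece, glue bottle, try square, pencil and offcut where they are.

Things in the scene. Friction and masses are not known exactly. Their poses are not given: they have to be found in the camera images.
- clamp: Hold-down clamp fixed to the bench: plywood base (x -130 to 190, y +-75, 12 mm thick), two blue cheeks (x -70 to 24, |y| to 21, 99 mm high, lugs to 140 mm). Origin on the bench under the arm's hinge; x horizontal, from the hinge towards the handle; z up. The pawl pivots at x -52, 127 mm up.
- hinge_mid (a point): Centre of the arm's hinge, 75 mm above the clamp's origin; the hinge axis is the clamp's y axis.
- press_arm (a joint): Arm angle above level, rad: 0 = level, pad on the block; starts at 0.68 to 0.92. Friction hinge (1 N m): stays where left; about 3 to 7 N on the handle moves it down. With the pawl engaged a tooth stops it at about 0.6. Teeth pass the nose at 0.56, 0.34, 0.12, -0.12; the locking gap is at 0 (the nose enters within about 0.03 of it).
- handle_top (a point): Top surface of the arm's red round handle (26 mm diameter, 160 to 235 mm from the hinge): 200 mm along the arm from the hinge, 13 mm above its centre line; x outward along the arm. Inward is a blue bar 18 mm wide, 20 mm high; the rubber pad hangs 25 mm below the centre line, 120 mm from the hinge.
- pawl (a joint): Tilt of the rocking pawl, rad: 0 = level, its nose (front end) down between the teeth; grows to a stop at 0.28 as the red rear end is pressed and the nose lifts. The nose clears the teeth above about 0.16. Friction pivot (0.2 N m): stays where left; about 4 to 5 N on either end moves it. Starts at 0 to 0.02.
- pawl_red (a point): Centre of the top face of the red pad (26 x 26 mm) on the pawl's rear end, 50 mm behind its pivot (away from the handle). 151 mm above the bench when the pawl is level, 14 mm lower when fully pressed.
- pawl_green (a point): Centre of the top face of the green pad (26 x 26 mm) on the pawl's front end, 50 mm ahead of its pivot, right above the arm's hinge. 151 mm above the bench when the pawl is level, about 14 mm higher when the pawl is freed.
- workpiece: Loose glued wooden workpiece lying on the clamp's base under the pad: pine disc 110 mm diameter, 18 mm thick, with a dark wooden block 46 x 46 x 20 mm on its middle. Origin at the centre of the disc's underside; the block's top is 38 mm above it, 50 mm above the bench.
- glue: Loose red glue bottle, 60 mm diameter, 170 mm tall, standing on the bench, bystander. Origin at the centre of its underside.
- try_square: Loose try square lying flat on the bench, bystander: wooden stock 24 x 120 x 18 mm centred on the origin (long along its y), steel blade 40 mm wide, 4 mm thick, along +x to 162 mm.
- pencil: Loose red carpenter's pencil lying on the bench, bystander, 150 x 14 x 8 mm, long along its x. Origin at the centre of its underside.
- offcut: Loose pine offcut, bystander, 90 x 50 x 35 mm, on the bench. Origin at the centre of its underside.
Mind the look-alikes: they are no part of the job. Leave any blue, grey or orange look-alike of the workpiece alone.

How it is judged:
On the way, in this order (a step that is already met when the one before it is completed fails the run):
1. the pawl is pressed free while the arm is still raised (value of joint pawl above 0.2 rad and value of joint press_arm above 0.55 rad), for 0.1 s.
2. with the pawl free, the arm is pushed down until its pad is on the block (value of joint pawl above 0.15 rad and value of joint press_arm below 0.03 rad), for 0.1 s.
3. the pawl is pressed home and locks the arm down (value of joint pawl below 0.05 rad and value of joint press_arm below 0.03 rad), for 0.2 s.
At the end, for the whole second after the job is handed in: The arm is down (within 0.03 rad of level) with its pad on the block, the pawl is home between the teeth (below 0.05 rad), the workpiece lies flat within 12 mm of where it was, and every bystander is within 30 mm of where it was (all of step 3 and distance of workpiece from where it was at the start of the episode below 0.012 m and angle between workpiece's own z axis and vertical below 0.05 rad and linear speed of workpiece below 0.02 m/s and velocity of joint press_arm below 0.05 rad/s and distance of each of glue, try_square, pencil, offcut from where it was at the start of the episode below 0.03 m); the robot touches nothing.
It fails at once if the workpiece is lifted or shifted by more than 12 mm (distance of workpiece from where it was at the start of the episode above 0.012 m).
It fails at once if the arm is swung up to more than 1.02 rad (value of joint press_arm above 1.02 rad).
It fails at once if a bystander is moved or lifted by more than 30 mm (distance of any of glue, try_square, pencil, offcut from where it was at the start of the episode above 0.03 m).
It also fails if it takes over 51 s, if anything falls off the work surface, if the arm or the gripper's body presses on something with over 40 N, if the wrist force passes 120 N, or if a joint passes its speed limit or range.

## Robot

A 6-joint arm with a two-finger parallel gripper is mounted at the origin on the work surface. World frame = base frame: x ahead of the robot, y to its left, z up, the work surface at z = 0. Lengths are in m, angles in rad, forces in N, time in s.
With the tool pointing down it reaches from about 0.225 to 0.875 m from the base axis. Payload 3.4 kg.
Tool frame: the origin (TCP) lies at the very end of the fingers, on their centre line; the grasp point (between the pads) lies 19 mm behind it; z points along the fingers, y is the line along which they close (so a half turn about z gives the same grasp; the last joint's range is limited). The gripper opens to 85 mm and grips with 20 to 120 N. Pads are 22 mm wide; open, the fingers measure 114 mm over their backs; the gripper's body (76 mm by 85 mm) begins 54 mm behind the grasp point. The pads swing forward as they close: fully open they stand 13 mm farther back than shut.
Start: joints at [1.066, 0.276, 1.505, -0, 1.361, -0.121], TCP at [0.215, 0.533, 0.231] pointing down, gripper open.
Joint ranges: [-2.89, 2.89], [-0.75, 2.08], [0.22, 2.7], [-1.18, 4.32], [0.11, 2.71], [-2.7, 2.7]. Speed limits (rad/s): [2.57, 2.57, 3.14, 3.14, 3.14, 3.14].

## Interface

Orientations are given as a unit quaternion [w, x, y, z].
In Python, from rig import readout, vision, manip gives the robot as it stands.
- The arm moves only by the shell command python3 -m handwheel 'ROWS' [FORCE]. ROWS is JSON, a list of rows, each a list of 3 entries, a list of its own where there are three numbers: the shift along the tool's x, y, z in mm, then the turn, a rotation vector about the tool's x, y, z in units of 6 degrees (1.0 is 6 degrees), then the closure, from -1 (fully open) to 1 (shut), so that 0 is half open. A call has 1 to 20 rows; each row shifts and turns the commanded pose from where the row before left it, along the tool's axes as they then stand; what a row does not reach is not made up. A row lasts 1/8 s, in which the tool goes at most 62.5 mm and 10.7 degrees, less where a joint would pass 70% of its speed; a pose out of reach is approached as far as the arm can. A call is refused whole if a number of a shift passes 62.5 or a number of a turn 1, either way. A call with a gripper value outside its range is refused whole. The fingers move at their own pace and stop on an object; FORCE is the grip in N (left out, the last holds). Time passes only in rows, so rows that do not move let the fingers close. It gives the time, the measured TCP pose, the force, the opening and the grip force at its end, in the units of the state.
- readout.get_state(): the state, without advancing time (a new reading comes with each control period).
- vision.get_image(name): name is "side" or "top"; returns the picture (480x640x3 uint8, blue, green, red); there is no depth.
- vision.camera_params(name): a dict with "intrinsics" (3x3 intrinsics, pixels), "rvec" (rotation vector, rad) and "tvec" (3), from world to camera coordinates, as OpenCV has them. Camera axes: x right, y down, z forward; pixel columns grow to the right and rows downward; lengths in m; the calibration is good to about 2 mm. A picture is of the moment at which its call begins. camera_params takes no time and is no camera call.
- manip.sign_off(): hands the job in; it is judged then, once.
The state is a dict: "clock": time; "qpos": joint angles; "qd": joint speeds; "effort": joint torques, N m; "position": TCP position; "ee_rot": TCP orientation; "contact_force": force on the tool from outside, world axes, zero at the start; "moment": the same for the moment, N m; "width": finger opening in m; "gripper_force": force on a finger pad.
Only numpy, scipy, OpenCV 4.12 (cv2) and the standard library are available. Lean on these libraries where they do the work, as an engineer would, in place of code of your own. Each camera call takes 0.05 s, during which the arm holds its last target. There are 200 camera calls.

## Working session

There is one attempt and no reset: what is moved stays moved. The work goes in short steps, Python scripts to look and compute and a shell command to move; the robot and the scene stay as the last step left them, time stands still between calls to the robot, and variables do not carry over. Pictures are saved under pics/ and viewed, at most 10 in all, crops included, and the job is handed in when it is done.

```bash
mkdir -p pics; python3 - <<'E'
from rig import readout, vision
import cv2
for n in("side","top"):
    cv2.imwrite(f"pics/{n}0.png",vision.get_image(n)); p=vision.camera_params(n); print(n,p)
print(readout.get_state())
E
```

```text
side {'intrinsics': array([[450.61632822,   0.        , 322.87208508],
       [  0.        , 450.61632822, 239.87415084],
       [  0.        ,   0.        ,   1.        ]]), 'rvec': array([ 2.1705894 , -0.90429228,  0.38570902]), 'tvec': array([-0.43717413,  0.34935464,  0.76316431])}
top {'intrinsics': array([[469.49596618,   0.        , 319.00323628],
       [  0.        , 469.49596618, 232.95929073],
       [  0.        ,   0.        ,   1.        ]]), 'rvec': array([ 2.12166966, -2.17435824,  0.09613575]), 'tvec': array([-0.04405718,  0.60068121,  0.85993717])}
{'clock': 0.1, 'qpos': array([ 1.06598527e+00,  2.76523914e-01,  1.50595388e+00, -1.90678294e-05,
        1.36069739e+00, -1.21024395e-01]), 'qd': array([ 0.00055857,  0.00100269, -0.00103226,  0.00151515,  0.00049272,
       -0.00076514]), 'effort': array([ 1.27414871e-03, -4.17705238e+01, -2.46404654e+01, -1.83454922e-04,
        5.80365289e-03,  8.00358350e-06]), 'position': array([0.21510774, 0.53276933, 0.23055166]), 'ee_rot': array([-2.34711010e-04,  1.90715794e-01,  9.81644976e-01, -7.55714133e-04]), 'contact_force': array([ 0.33414155,  0.55442212, -0.59865321]), 'moment': array([-0.02918443, -0.01526437, -0.01743194]), 'gripper_force': 0.0, 'width': 0.08543871653694977}
```

View pics/side0.png

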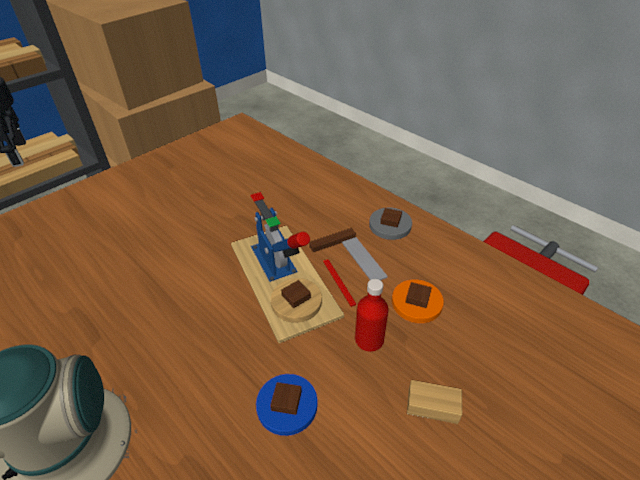

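View pics/top0.png

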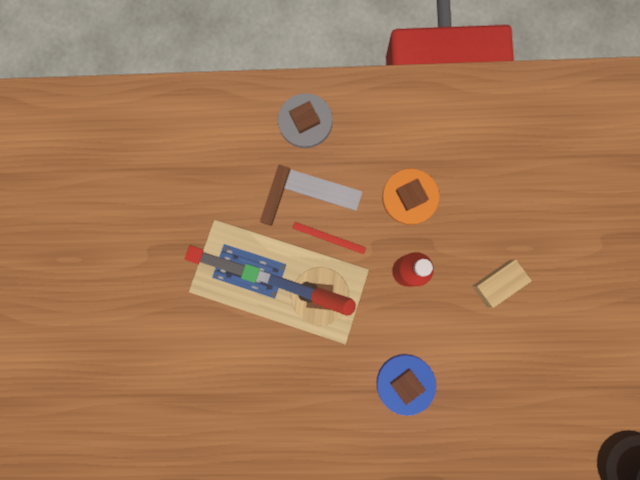

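Top view: the clamp has its red pawl end at (195,255), green at (250,273) and handle tip at (347,305). The pine disc at (320,296) is the workpiece because it lies on the base. The grey (305,120), orange (411,196) and blue (407,385) discs are look-alikes.

```bash
cat >h.py <<'E'
import numpy as np,cv2
from rig import readout, vision
from scipy.spatial.transform import Rotation as R
def cam(n):
    p=vision.camera_params(n); return p["intrinsics"],cv2.Rodrigues(p["rvec"])[0],np.array(p["tvec"]).ravel()
def at(n,uv,z):
    K,Rm,t=cam(n); o=-Rm.T@t; d=Rm.T@np.linalg.inv(K)@np.array([*uv,1.]); return o+d*(z-o[2])/d[2]
def proj(n,P):
    K,Rm,t=cam(n); q=(Rm@np.atleast_2d(P).T).T+t; q=(K@q.T).T; return q[:,:2]/q[:,2:]
def crop(n,x,y,w,h,f,name):
    im=vision.get_image(n)[y:y+h,x:x+w]; cv2.imwrite(f"pics/{name}.png",cv2.resize(im,None,fx=f,fy=f,interpolation=cv2.INTER_CUBIC))
E
python3 - <<'E'
from h import *
crop("top",180,210,200,140,4,"top1"); crop("side",220,180,130,170,3.5,"side1")
c=[at("top",u,.012) for u in[(213,221),(368,268),(346,343),(190,292)]]
m=np.mean(c,0);x=(c[1]+c[2]-c[0]-c[3])/2;y=(c[0]+c[3]*0-c[3]+c[1]-c[2])/2
print(m,x,np.linalg.norm(x),np.linalg.norm(y),np.degrees(np.arctan2(x[1],x[0])))
x/=np.linalg.norm(x); o=m-.030*x; print("origin",o)
r=at("top",(195,255),.151);g=at("top",(250,273),.151);print(r,g,np.linalg.norm(r-g),"pred",o-.102*x,o-.002*x)
E
```

```text
[0.51165763 0.02229608 0.012     ] [-0.10130171 -0.30043216  0.        ] 0.317051290186295 0.1466970840372775 -108.63341952390734
origin [0.521243   0.05072355 0.012     ]
[0.55428812 0.14467336 0.151     ] [0.5223494  0.05323036 0.151     ] 0.09686022230386575 pred [0.55383323 0.14737693 0.012     ] [0.52188202 0.05261871 0.012     ]
```

View pics/top1.png

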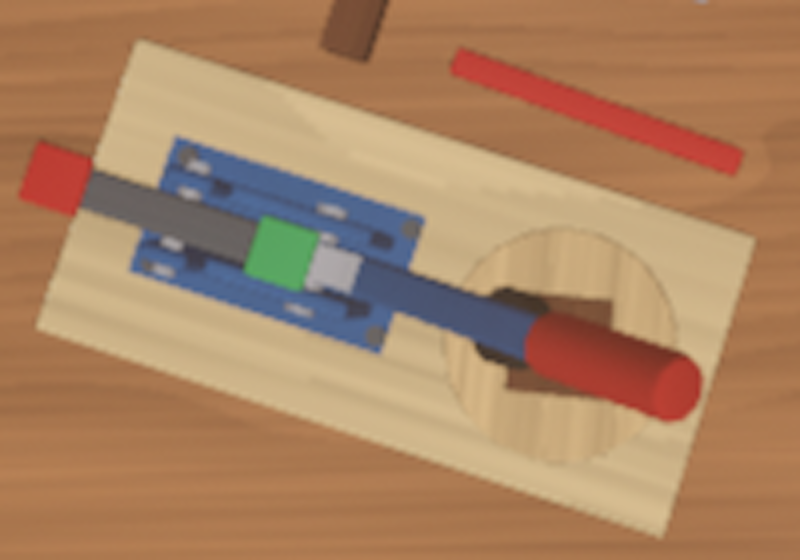

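View pics/side1.png

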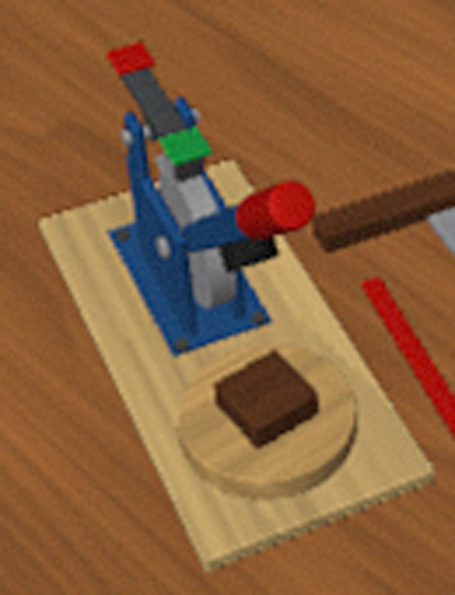

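The crops confirm that the pine disc under the pad is the workpiece. The pad positions measured from the pixels agree with the base corners to about 3 mm. Next I need the arm angle and the move.

```bash
cat >>h.py <<'E'
X=np.array([-.3246,-.9458,0]); O=np.array([.5217,.0512,0])
def pt(x,z): return O+X*x+[0,0,z]
def arm(th,l,up): return pt(l*np.cos(th)-up*np.sin(th), .075+l*np.sin(th)+up*np.cos(th))
def go(P):
    s=readout.get_state(); q=R.from_quat(np.roll(s["ee_rot"],-1)); d=q.inv().apply(np.array(P)-s["position"])*1000
    print("pos",s["position"].round(4),"F",s["contact_force"].round(1),"t",s["clock"],"shift",d.round(1))
E
python3 - <<'E'
from h import *
for th in(.65,.7,.75,.8,.85,.9,.95): print(th,proj("top",arm(th,.235,0)).round(1),proj("side",arm(th,.235,0)).round(1))
print("pads",proj("side",[pt(-.102,.151),pt(-.002,.151)]).round(1), "seen 257.4,196.9 / 272.6,222.3")
print("pads top",proj("top",[pt(-.102,.151),pt(-.002,.151)]).round(1))
print("glue",at("top",(423,268),.17)); go(pt(-.105,.20)); print(R.from_quat(np.roll(readout.get_state()["ee_rot"],-1)).as_matrix().round(3))
E
```

```text
0.65 [[362.8 310.3]] [[309.1 255.1]]
0.7 [[358.4 309. ]] [[307.2 248.7]]
0.75 [[353.5 307.7]] [[305.2 242.3]]
0.8 [[348.3 306.1]] [[303.1 235.9]]
0.85 [[342.6 304.5]] [[300.9 229.5]]
0.9 [[336.6 302.7]] [[298.6 223.2]]
0.95 [[330.1 300.7]] [[296.2 217. ]]
pads [[256.4 195.4]
 [272.6 221. ]] seen 257.4,196.9 / 272.6,222.3
pads top [[193.2 254.7]
 [250.1 273. ]]
glue [ 0.52303418 -0.22640161  0.17      ]
pos [0.2152 0.5329 0.2308] F [-0.   1.  -0.5] t 0.2 shift [-459. -227.   31.]
[[-0.927  0.374 -0.001]
 [ 0.374  0.927 -0.001]
 [ 0.    -0.001 -1.   ]]
```

```bash
python3 -m handwheel '[[[-38,-19,1],[0,0,0],1],[[-38,-19,1],[0,0,0],1],[[-38,-19,1],[0,0,0],1],[[-38,-19,1],[0,0,0],1],[[-38,-19,1],[0,0,0],1],[[-38,-19,1],[0,0,0],1],[[-38,-19,1],[0,0,0],1],[[-38,-19,1],[0,0,0],1],[[-38,-19,1],[0,0,0],1],[[-38,-19,1],[0,0,0],1],[[-38,-19,1],[0,0,0],1],[[-38,-19,1],[0,0,0],1],[[0,0,0],[0,0,0],1],[[0,0,0],[0,0,0],1]]'
python3 - <<'E'
from h import *
go(pt(-.105,.17)); crop("side",190,120,160,120,5,"side2")
E
```

```text
clock: 1.95
position: [0.5522, 0.1512, 0.219]
ee_rot: [-0.001, 0.191, 0.982, 0.0]
contact_force: [-0.6, -0.1, -0.5]
width: 0.0002
gripper_force: 0.0
pos [0.5522 0.1512 0.219 ] F [-0.6 -0.1 -0.5] t 1.95 shift [-3.7  0.7 49. ]
```

View pics/side2.png

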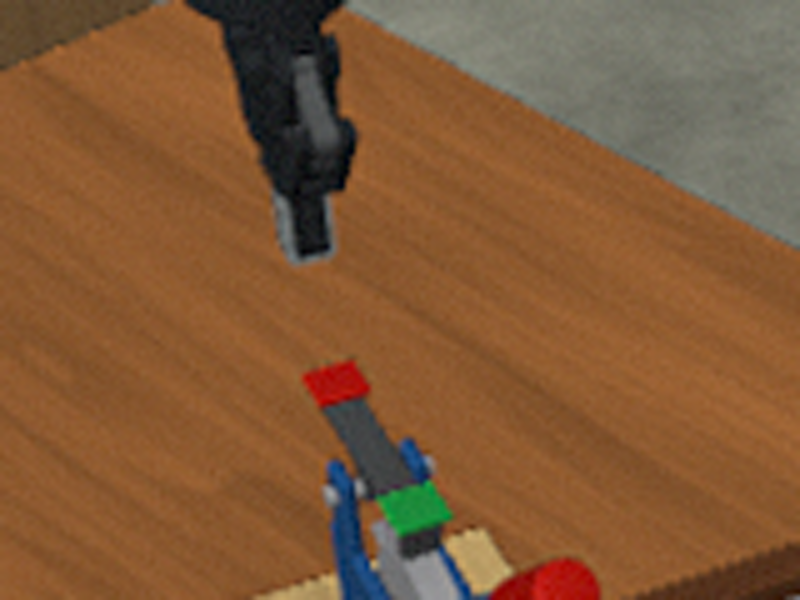

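The closed fingertips at crop (310,258) are above the red pad at (336,382), so I can go down.

```bash
python3 -m handwheel '[[[-4,1,20],[0,0,0],1],[[0,0,20],[0,0,0],1],[[0,0,15],[0,0,0],1],[[0,0,4],[0,0,0],1],[[0,0,4],[0,0,0],1],[[0,0,4],[0,0,0],1],[[0,0,4],[0,0,0],1],[[0,0,3],[0,0,0],1]]'

```

```text
clock: 3.0
position: [0.5578, 0.1518, 0.1464]
ee_rot: [0.001, 0.191, 0.982, 0.002]
contact_force: [-0.5, 4.3, 6.3]
width: -0.0005
gripper_force: 3.2
```

```bash
python3 -m handwheel '[[[0,0,3],[0,0,0],1],[[0,0,3],[0,0,0],1],[[0,0,2],[0,0,0],1],[[0,0,0],[0,0,0],1]]'
python3 - <<'E'
from h import *
go(pt(-.105,.14))
E
```

```text
clock: 3.5
position: [0.5586, 0.1526, 0.1387]
ee_rot: [0.002, 0.191, 0.982, 0.003]
contact_force: [0.5, 5.5, 4.8]
width: 0.0002
gripper_force: 2.7
pos [0.5586 0.1526 0.1387] F [0.5 5.5 4.8] t 3.5 shift [ 1.8 -3.  -1.3]
```

```bash
python3 -m handwheel '[[[0,0,2],[0,0,0],1],[[0,0,2],[0,0,0],1],[[0,0,0],[0,0,0],1]]'
python3 -m handwheel '[[[0,0,2],[0,0,0],1],[[0,0,0],[0,0,0],1]]'
```

```text
clock: 3.88
position: [0.5589, 0.1528, 0.1373]
ee_rot: [0.003, 0.191, 0.982, 0.003]
contact_force: [-2.9, 4.4, 17.7]
width: 0.0
gripper_force: 9.0
clock: 4.12
position: [0.559, 0.1527, 0.1371]
ee_rot: [0.003, 0.191, 0.982, 0.003]
contact_force: [-4.6, 4.8, 26.5]
width: -0.0
gripper_force: 13.0
```

The pawl has reached its stop: the force rises while the fingers stay put. Now lift and check the view.

```bash
python3 -m handwheel '[[[0,0,-30],[0,0,0],1],[[0,0,-50],[0,0,0],1],[[0,0,-50],[0,0,0],1],[[0,0,-25],[0,0,0],1],[[0,0,0],[0,0,0],1]]'
python3 - <<'E'
from h import *
P=arm(.78,.2,.013);print(P); P[2]=.285; go(P); crop("side",190,150,160,120,5,"side3")
E
```

```text
clock: 4.75
position: [0.5579, 0.1503, 0.2883]
ee_rot: [0.002, 0.191, 0.982, 0.001]
contact_force: [0.0, -0.4, 0.4]
width: -0.0002
gripper_force: 0.0
[ 0.47851519 -0.0746293   0.22489776]
pos [0.5579 0.1503 0.2883] F [ 0.  -0.4  0.4] t 4.75 shift [ -10.6 -238.3    2.9]
```

View pics/side3.png

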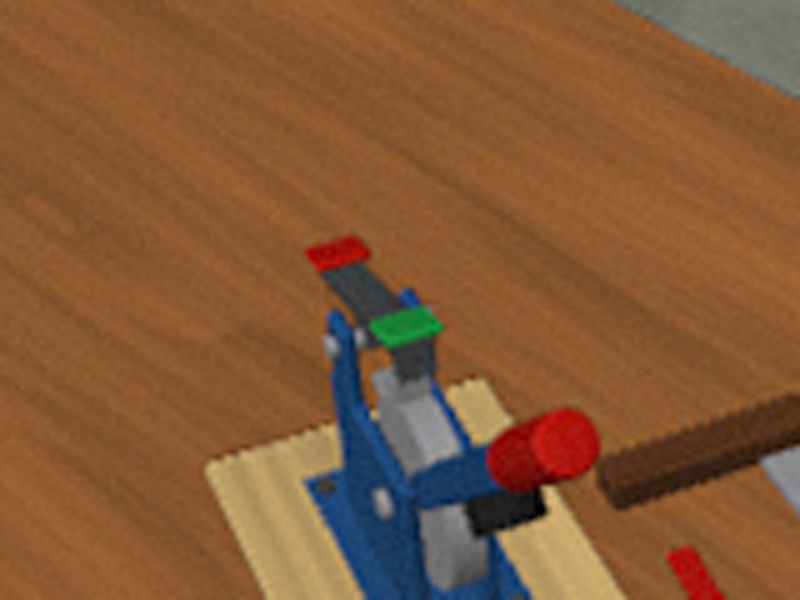

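The green end is up and the red end is down, so the pawl is free. The arm is still raised. Moving above the handle.

```bash
python3 -m handwheel '[[[-2,-40,0],[0,0,0],1],[[-2,-40,0],[0,0,0],1],[[-2,-40,0],[0,0,0],1],[[-2,-40,0],[0,0,0],1],[[-2,-40,0],[0,0,0],1],[[-1,-38,0],[0,0,0],1],[[0,0,0],[0,0,0],1]]'
python3 - <<'E'
from h import *
go(arm(.78,.2,.013)); crop("side",190,100,200,150,4,"side4")
q=R.from_quat(np.roll(readout.get_state()["ee_rot"],-1)); p=[arm(t,.2,.013) for t in np.r_[.78,.7:-.01:-.1]]
print(np.round(q.inv().apply(np.diff(p,axis=0))*1000,1).tolist())
E
```

```text
clock: 5.68
position: [0.4761, -0.0761, 0.2841]
ee_rot: [-0.002, 0.193, 0.981, -0.0]
contact_force: [-0.6, -0.1, 0.3]
width: -0.0001
gripper_force: 0.0
pos [ 0.4761 -0.0761  0.2841] F [-0.6 -0.1  0.3] t 5.675 shift [-1.9  2.3 59.2]
[[-0.7, -11.5, 11.1], [-0.8, -13.1, 15.1], [-0.7, -11.5, 16.4], [-0.6, -9.9, 17.4], [-0.5, -8.1, 18.3], [-0.4, -6.2, 19.0], [-0.3, -4.3, 19.6], [-0.2, -2.3, 19.9]]
```

View pics/side4.png

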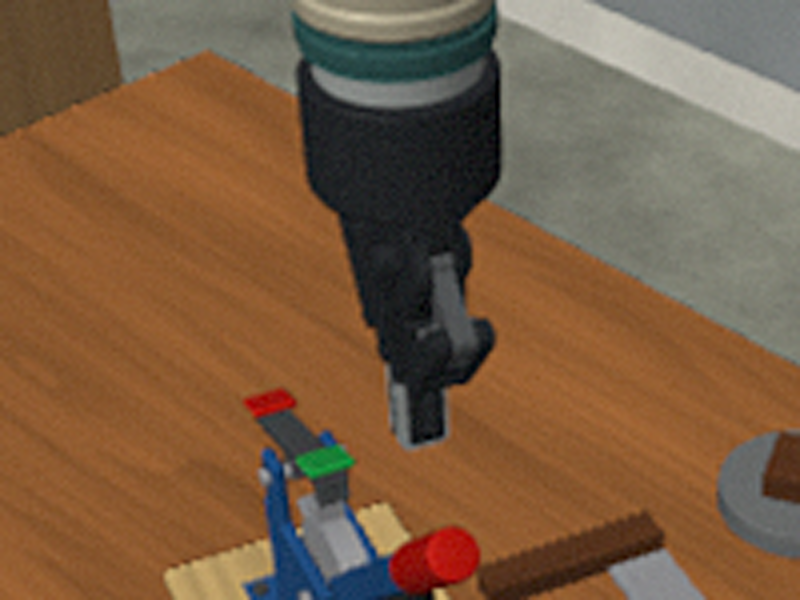

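```bash
python3 -m handwheel '[[[-2,2,20],[0,0,0],1],[[0,0,16],[0,0,0],1],[[0,0,6],[0,0,0],1],[[0,0,6],[0,0,0],1],[[0,-1,4],[0,0,0],1]]'
python3 -m handwheel '[[[-1,-5,6],[0,0,0],1],[[0,-6,6],[0,0,0],1],[[0,-6,7],[0,0,0],1],[[-1,-6,8],[0,0,0],1]]'
python3 - <<'E'
from h import *
go(arm(.6,.2,.013))
E
```

```text
clock: 6.35
position: [0.4804, -0.0739, 0.2341]
ee_rot: [0.0, 0.19, 0.982, 0.0]
contact_force: [0.8, 0.2, -0.1]
width: -0.0002
gripper_force: 0.0
clock: 6.85
position: [0.4733, -0.0971, 0.2073]
ee_rot: [0.0, 0.191, 0.982, -0.0]
contact_force: [-0.6, 0.7, 5.7]
width: -0.0001
gripper_force: 2.2
pos [ 0.4733 -0.0971  0.2073] F [-0.6  0.7  5.7] t 6.85 shift [ 2.3 -1.8  8.7]
```

```bash
python3 -m handwheel '[[[1,-5,8],[0,0,0],1],[[0,-5,8],[0,0,0],1],[[0,-6,8],[0,0,0],1],[[0,-5,9],[0,0,0],1],[[0,-5,9],[0,0,0],1],[[0,-4,9],[0,0,0],1],[[0,-4,9],[0,0,0],1]]'
python3 - <<'E'
from h import *
go(arm(.2,.2,.013)); go(arm(0,.2,.013))
E
```

```text
clock: 7.72
position: [0.46, -0.1276, 0.1467]
ee_rot: [0.0, 0.191, 0.982, 0.0]
contact_force: [2.9, -0.3, 4.3]
width: -0.0002
gripper_force: 2.1
pos [ 0.46   -0.1276  0.1467] F [ 2.9 -0.3  4.3] t 7.725 shift [-0.5 -4.2 19.2]
pos [ 0.46   -0.1276  0.1467] F [ 2.9 -0.3  4.3] t 7.725 shift [ -0.8 -10.8  58.7]
```

```bash
python3 -m handwheel '[[[0,-3,8],[0,0,0],1],[[0,-3,9],[0,0,0],1],[[0,-2,9],[0,0,0],1],[[0,-1,9],[0,0,0],1],[[0,-1,8],[0,0,0],1],[[0,0,6],[0,0,0],1],[[0,0,4],[0,0,0],1],[[0,0,0],[0,0,0],1]]'
python3 - <<'E'
from h import *
go(arm(0,.2,.013))
E
```

```text
clock: 8.72
position: [0.4549, -0.1358, 0.0935]
ee_rot: [-0.001, 0.191, 0.982, 0.001]
contact_force: [0.2, 0.0, 0.4]
width: -0.0002
gripper_force: 0.0
pos [ 0.4549 -0.1358  0.0935] F [0.2 0.  0.4] t 8.725 shift [-2.5 -1.3  5.5]
```

```bash
python3 -m handwheel '[[[-2,0,2],[0,0,0],1],[[0,0,2],[0,0,0],1],[[0,0,2],[0,0,0],1],[[0,0,0],[0,0,0],1]]'
python3 -m handwheel '[[[0,0,1.5],[0,0,0],1],[[0,0,1.5],[0,0,0],1],[[0,0,0],[0,0,0],1]]'
python3 - <<'E'
from h import *
crop("side",220,150,160,120,5,"side5")
E
```

```text
clock: 9.22
position: [0.4578, -0.1372, 0.0881]
ee_rot: [0.0, 0.191, 0.982, 0.0]
contact_force: [0.1, 0.8, -0.5]
width: 0.0001
gripper_force: 0.2
clock: 9.6
position: [0.4582, -0.1374, 0.0876]
ee_rot: [0.001, 0.191, 0.982, -0.0]
contact_force: [-5.4, 3.6, 20.3]
width: -0.0001
gripper_force: 10.5
```

View pics/side5.png

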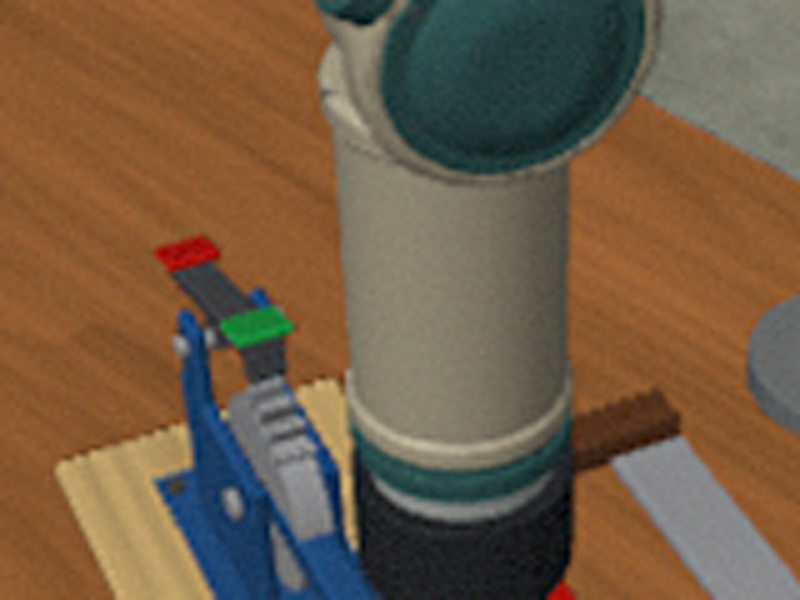

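The pad is on the block: 20 N at z = 0.0876, against 0.088 expected for a level arm. The pawl is still free, with the green end up. Lifting off and moving above green.

```bash
python3 -m handwheel '[[[0,0,-20],[0,0,0],1],[[0,0,-40],[0,0,0],1],[[0,0,-50],[0,0,0],1],[[0,0,-20],[0,0,0],1],[[0,0,0],[0,0,0],1]]'
python3 - <<'E'
from h import *
go(pt(.002,.19))
E
```

```text
clock: 10.28
position: [0.4595, -0.1381, 0.2167]
ee_rot: [0.003, 0.191, 0.982, -0.001]
contact_force: [0.3, -0.3, 0.4]
width: 0.0003
gripper_force: 0.0
pos [ 0.4595 -0.1381  0.2167] F [ 0.3 -0.3  0.4] t 10.275 shift [ 13.3 196.9  26.6]
```

```bash
python3 -m handwheel '[[[2,40,0],[0,0,0],1],[[3,40,0],[0,0,0],1],[[3,40,0],[0,0,0],1],[[3,40,0],[0,0,0],1],[[2,37,0],[0,0,0],1],[[0,0,15],[0,0,0],1],[[0,0,10],[0,0,0],1],[[0,0,0],[0,0,0],1]]'
python3 - <<'E'
from h import *
go(pt(.002,.151))
E
```

```text
clock: 11.28
position: [0.5182, 0.0492, 0.1884]
ee_rot: [-0.002, 0.191, 0.982, -0.0]
contact_force: [0.5, 0.4, 0.6]
width: 0.0002
gripper_force: 0.0
pos [0.5182 0.0492 0.1884] F [0.5 0.4 0.6] t 11.275 shift [-2.8  1.2 37.4]
```

```bash
python3 -m handwheel '[[[-3,1,12],[0,0,0],1],[[0,0,6],[0,0,0],1],[[0,0,4],[0,0,0],1],[[0,0,4],[0,0,0],1],[[0,0,4],[0,0,0],1],[[0,0,3],[0,0,0],1],[[0,0,2],[0,0,0],1],[[0,0,0],[0,0,0],1]]'
python3 -m handwheel '[[[0,0,2],[0,0,0],1],[[0,0,2],[0,0,0],1],[[0,0,0],[0,0,0],1]]'
```

```text
clock: 12.28
position: [0.5232, 0.0494, 0.1559]
ee_rot: [0.001, 0.191, 0.982, -0.0]
contact_force: [0.5, -2.3, 3.6]
width: 0.0002
gripper_force: 1.9
clock: 12.65
position: [0.5229, 0.0499, 0.1513]
ee_rot: [0.0, 0.191, 0.982, 0.0]
contact_force: [1.1, -2.3, 3.4]
width: -0.0001
gripper_force: 1.8
```

```bash
python3 -m handwheel '[[[0,0,2],[0,0,0],1],[[0,0,2],[0,0,0],1],[[0,0,0],[0,0,0],1]]'
python3 -m handwheel '[[[0,0,2],[0,0,0],1],[[0,0,0],[0,0,0],1],[[0,0,0],[0,0,0],1]]'
```

```text
clock: 13.02
position: [0.5232, 0.0498, 0.1508]
ee_rot: [0.001, 0.191, 0.982, 0.0]
contact_force: [-6.0, -2.0, 23.8]
width: -0.0001
gripper_force: 11.8
clock: 13.4
position: [0.5234, 0.0498, 0.1507]
ee_rot: [0.002, 0.19, 0.982, 0.0]
contact_force: [-8.3, -3.2, 33.7]
width: 0.0001
gripper_force: 17.0
```

The pawl is home: it stopped hard at 0.1507 against the expected 0.151. Retreat and check.

```bash
python3 -m handwheel '[[[0,0,-10],[0,0,0],1],[[0,0,-40],[0,0,0],1],[[0,0,-50],[0,0,0],1],[[20,40,-20],[0,0,0],1],[[40,60,0],[0,0,0],1],[[40,60,0],[0,0,0],1],[[40,60,0],[0,0,0],1],[[0,0,0],[0,0,0],1],[[0,0,0],[0,0,0],1]]'
python3 - <<'E'
from h import *
crop("side",220,180,160,120,5,"side6")
E
```

```text
clock: 14.52
position: [0.4805, 0.2784, 0.2643]
ee_rot: [-0.001, 0.19, 0.982, -0.0]
contact_force: [-0.0, -0.3, -0.2]
width: -0.0002
gripper_force: 0.0
```

View pics/side6.png

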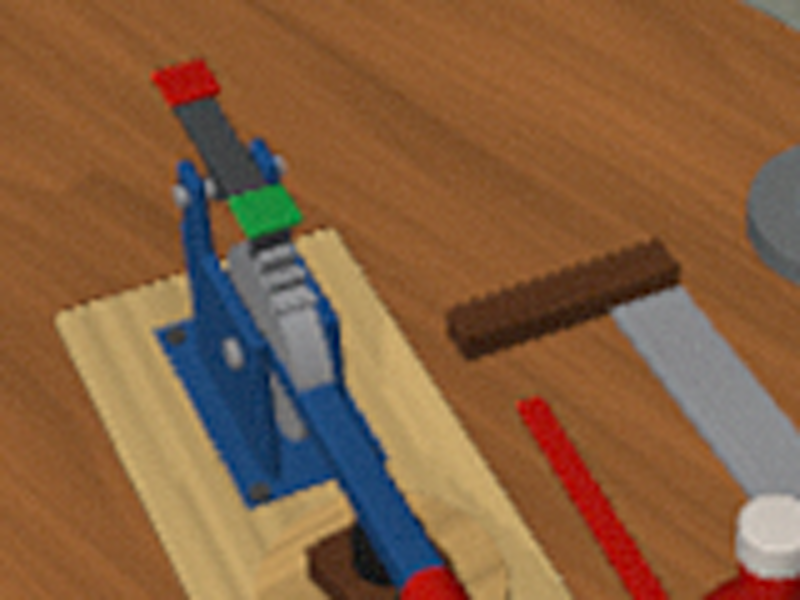

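The arm is level with its pad on the block at (370,560). The pawl is level with its nose in the teeth, and the green pad is at (265,210). The bystanders in this crop look unmoved.

```bash
python3 -c "
from rig import manip
print(manip.sign_off())"
```

```text
the job is handed in; nothing more can be done
None
```

The arm is down with its pad on the dark block and the pawl pressed home to lock it; I handed the job in at about 15 s of the 51 s allowed, and no verdict came back.

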